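# Load the UV steriliser and clear the tray

### The arm

A 6-joint arm with a two-finger parallel gripper is mounted at the origin on the work surface. World frame = base frame: x ahead of the robot, y to its left, z up, the work surface at z = 0. Lengths are in m, angles in rad, forces in N, time in s.
With the tool pointing down it reaches from about 0.3 to 0.825 m from the base axis. Payload 5.4 kg.
Tool frame: the origin (TCP) lies at the very end of the fingers, on their centre line; the grasp point (between the pads) lies 19 mm behind it; z points along the fingers, y is the line along which they close (so a half turn about z gives the same grasp; the last joint's range is limited). The gripper opens to 92 mm and grips with 3 to 60 N. Pads are 20 mm wide; open, the fingers measure 128 mm over their backs; the gripper's body (75 mm by 189 mm) begins 69 mm behind the grasp point.
Start: joints at [1.037, 0.158, 1.597, -0, 1.386, -0.21], TCP at [0.183, 0.545, 0.215] pointing down, gripper open.
Joint ranges: [-2.91, 2.91], [-0.94, 2.29], [0.18, 2.7], [-1.29, 4.43], [0.17, 2.64], [-3, 3]. Speed limits (rad/s): [2.57, 2.57, 3.14, 3.14, 3.14, 3.14].

### API

Orientations are given as a rotation vector (axis times angle).
In Python, from workcell import bot gives the robot as it stands. Calls block until the motion is done:
- bot.goto(position, orientation): joint-space move of the TCP to a pose.
- bot.line_to(position, rot=None, max_speed=0.15): straight line of the TCP; rot=None keeps the orientation; max_speed is the mean speed in m/s.
- bot.set_joints(angles): joint-space move.
- bot.set_gripper(opening, newtons=None): opening from 0.0 (shut) to 1.0 (fully open); newtons is the grip in N (None keeps the last); returns when the fingers have stopped.
- bot.hold(seconds).
- bot.inverse_kinematics(position, orientation): joint angles nearest the present ones, or None.
- bot.read_camera(name): name is "scene" or "top" or "wrist"; returns a dict with "pixels" (480x640x3 uint8, blue, green, red), "fx", "fy", "cx", "cy" (pixels), "R" (3x3) and "t" (3): a world point X has camera coordinates R X + t. Camera axes: x right, y down, z forward; pixel columns grow to the right and rows downward; lengths in m; the calibration is good to about 2 mm. A picture is of the moment at which its call begins. There is no depth.
A pose or a line that the arm cannot do raises bot.MotionError and nothing moves.
- bot.job_done(): hands the job in; it is judged then, once.
Readings, each from a call of its own:
- bot.current_clock(): time.
- bot.current_joints(): joint angles.
- bot.current_joint_vel(): joint speeds.
- bot.current_effort(): joint torques, N m.
- bot.current_ee_pos(): TCP position.
- bot.current_tool_rot(): TCP orientation.
- bot.current_contact_force(): force on the tool from outside, world axes, zero at the start.
- bot.current_ft_torque(): the same for the moment, N m.
- bot.current_opening(): opening from 0.0 (shut) to 1.0 (fully open).
- bot.current_grip_force(): force on a finger pad.
Only numpy, scipy, OpenCV 4.12 (cv2) and the standard library are available. Lean on these libraries where they do the work, as an engineer would, in place of code of your own. Each camera call takes 0.05 s, during which the arm holds its last target. There are 200 camera calls.

### The job

Get the used facial tools into the UV steriliser: lift its dust cover off and set it down flat, right way up, on the bare counter, then stand every tool from the tray upright in the wells, head down, and after that press the start button fully down and let it come back up. Leave the emptied tray pushed flush against the steriliser's right-hand side (the side it starts on), square to it and about midway along, without knocking the jars, bottle and dishes about.

Things in the scene. Friction and masses are not known exactly. Their poses are not given: they have to be found in the camera images.
- steriliser: brushed-metal UV steriliser fixed to the counter, 285 (x) x 90 (y) mm, x pointing away from the robot. Origin: centre of its underside, on the counter. x = -142.5 to -47.5 mm is a low deck, top 70 mm up, with display and start button; x = -47.5 to +142.5 mm is 105 mm high and holds the wells. Side faces flat and upright, at y = +-45 mm; its right side is -y.
- wells (a point): centre of the row of four open wells, at their mouths, 105 mm up (steriliser x = +47.5 mm, y = 0). Well centres lie at -69, -23, +23 and +69 mm from here along x; each well is 40 (x) x 44 (y) mm inside, 85 mm deep, floor 20 mm above the counter; 6 mm walls between.
- start (a joint): round grey push button, 30 mm across, on the steriliser's deck; 0 m at rest, 0.006 m fully down; it springs back; fully down takes 5 N.
- start_top (a point): centre of the button's top face; it is pressed straight down.
- cover: loose grey dust cover that caps the wells at the start, 202 (x) x 102 (y) mm, about 0.25 kg: flat top 16 mm above its underside, 12 mm skirt that fits 3 mm loosely round the box. Origin: centre of its underside (the skirt's lower edge); z up, x along the steriliser's. On top along x a wooden grip bar 80 mm long, 14 mm thick, from 16 to 42 mm above the origin.
- tray: loose wooden tray on the counter right (-y) of the steriliser, 200 (x) x 260 (y) mm, about 0.5 kg. Origin: centre of its underside; z up. Floor 5 mm thick, rim 13 mm high, 6 mm thick. In the middle of each 200 mm side (y = +-130 mm) stands a grip 64 mm long, 12 mm thick, 40 mm high, outer face level with the tray's side. It slides when pushed.
- tray_edge (a point): middle of the tray's side that faces the steriliser, on its outer face (tray y = +130 mm), 5 mm up.
- spatula: loose facial tool, 160 mm long, 0.07 kg: black square handle 18 x 18 mm, 100 mm long, then a steel neck 8 mm thick and a steel head: a flat paddle 36 x 24 x 5 mm. Origin: on its centre line, midway along it; x runs from the handle's end to the head (handle from x = -80 to +20 mm). Starts lying on the tray with its head towards the robot; may be absent.
- spatula_head (a point): tip of its head, 80 mm from the origin.
- spatula_butt (a point): end of its handle, 80 mm from the origin.
- scoop: loose facial tool, 160 mm long, 0.07 kg: black square handle 18 x 18 mm, 100 mm long, then a steel neck 8 mm thick and a steel head: a shallow round scoop 24 mm across. Origin: on its centre line, midway along it; x runs from the handle's end to the head (handle from x = -80 to +20 mm). Starts lying on the tray with its head towards the robot; may be absent.
- scoop_head (a point): tip of its head, 80 mm from the origin.
- scoop_butt (a point): end of its handle, 80 mm from the origin.
- globe: loose facial tool, 160 mm long, 0.07 kg: black square handle 18 x 18 mm, 100 mm long, then a steel neck 8 mm thick and a steel head: a ball 18 mm across. Origin: on its centre line, midway along it; x runs from the handle's end to the head (handle from x = -80 to +20 mm). Starts lying on the tray with its head towards the robot; may be absent.
- globe_head (a point): tip of its head, 80 mm from the origin.
- globe_butt (a point): end of its handle, 80 mm from the origin.
- roller: loose facial tool, 160 mm long, 0.07 kg: black square handle 18 x 18 mm, 100 mm long, then a steel neck 8 mm thick and a steel head: a small cylinder 18 mm thick lying 24 mm across the tool's line. Origin: on its centre line, midway along it; x runs from the handle's end to the head (handle from x = -80 to +20 mm). Starts lying on the tray with its head towards the robot; may be absent.
- roller_head (a point): tip of its head, 80 mm from the origin.
- roller_butt (a point): end of its handle, 80 mm from the origin.
- jar_wide: low glass jar, 100 mm across, 91 mm high with its cork lid, loose, only standing by. Origin: centre of its underside.
- jar_tall: glass jar, 80 mm across, 136 mm high with its cork lid, loose, only standing by. Origin: centre of its underside.
- bowl: white ceramic bowl, 120 mm across, 55 mm high, loose, only standing by. Origin: centre of its underside.
- pump: amber pump bottle, 60 mm across, 166 mm high, loose, only standing by. Origin: centre of its underside.
- dish: small white ceramic dish, 90 mm across, 35 mm high, loose, only standing by. Origin: centre of its underside.
Mind the look-alikes: they are no part of the job. Leave any orange or white look-alike of the roller alone.

How it is judged:
On the way, in this order (a step that is already met when the one before it is completed fails the run):
1. the cover is off and lies flat, right way up, on the counter (height (world z) of cover below 0.004 m and angle between cover's own z axis and vertical below 0.06 rad), for 0.2 s.
2. every tool stands upright in the wells, head down (height (world z) of each of spatula_head, scoop_head, globe_head, roller_head below 0.05 m and height (world z) of each of spatula_butt, scoop_butt, globe_butt, roller_butt above 0.165 m and x of spatula_head in the frame of steriliser between -0.045 and 0.14 m and y of spatula_head in the frame of steriliser between -0.023 and 0.023 m and x of scoop_head in the frame of steriliser between -0.045 and 0.14 m and y of scoop_head in the frame of steriliser between -0.023 and 0.023 m and x of globe_head in the frame of steriliser between -0.045 and 0.14 m and y of globe_head in the frame of steriliser between -0.023 and 0.023 m and x of roller_head in the frame of steriliser between -0.045 and 0.14 m and y of roller_head in the frame of steriliser between -0.023 and 0.023 m), for 0.3 s.
3. the start button is fully down (all of step 2 and value of joint start above 0.0052 m), for 0.05 s.
4. the start button is back up (value of joint start below 0.001 m), for 0.1 s.
At the end, for the whole second after the job is handed in: Tools stand in the wells: head tip under 50 mm, handle end over 165 mm up. Cover flat on the counter, right way up. Start button pressed 5.2 mm or more after loading, and up again. Tray flat, within 6 mm of the steriliser's right face, square within 0.05 rad, middles within 60 mm. All at rest (all of step 1 and all of step 2 and y of tray_edge in the frame of steriliser between -0.051 and -0.04 m and x of tray_edge in the frame of steriliser between -0.06 and 0.06 m and angle between the x axis of tray and the x axis of steriliser, either way round below 0.05 rad and height (world z) of tray below 0.004 m and value of joint start below 0.001 m and linear speed of each of spatula, scoop, globe, roller, tray, cover below 0.02 m/s); the robot touches nothing.
It fails at once if a bystander (jar, bowl, bottle, dish) is moved more than 40 mm or tipped over (distance of any of jar_wide, jar_tall, bowl, pump, dish from where it was at the start of the episode above 0.04 m or angle between any of jar_wide, jar_tall, bowl, pump, dish's own z axis and vertical above 0.5 rad).
Of spatula, scoop, globe, roller only 3 to 4 are there at a start; the rules pass over those that are not, and their reading is None.
At some moment in a run one of tray, cover may be knocked a few centimetres aside while the robot is not near it.
Once in a run the grip may slacken for a moment while it holds something.
It also fails if it takes over 208 s, if anything falls off the work surface, if the arm or the gripper's body presses on something with over 40 N, if the wrist force passes 120 N, or if a joint passes its speed limit or range.

## Working session

There is one attempt and no reset: what is moved stays moved. The work goes in short steps, each a Python script; the robot and the scene stay as the last script left them, time stands still between calls to the robot, and variables do not carry over. Pictures are saved under pics/ and viewed, at most 14 in all, crops included, and the job is handed in when it is done.

```bash
ls; mkdir -p pics
python3 - <<'E'
from workcell import bot
import cv2,numpy as np
for n in ("scene","top"):
    c=bot.read_camera(n); cv2.imwrite(f"pics/{n}0.png",c["pixels"])
    R=np.array(c["R"]);t=np.array(c["t"]);print(n,c["fx"],c["cx"],c["cy"],"cam at",-R.T@t,R.round(3).tolist())
print(bot.current_tool_rot(),bot.current_clock())
E
```

```text
pics
scene 562.6812246753699 318.9689287402272 245.670027039048 cam at [ 0.95600736 -0.61365522  1.33136987] [[0.817, 0.577, 0.011], [0.503, -0.703, -0.504], [-0.283, 0.417, -0.864]]
top 606.2487298812337 321.77497522590016 238.5807282920439 cam at [ 3.40073872e-01 -6.25475347e-04  1.51864680e+00] [[0.004, -1.0, 0.012], [-0.989, -0.006, -0.149], [0.149, -0.012, -0.989]]
[-5.06288720e-01 -3.09986864e+00  2.55921754e-03] 0.1
```

View pics/scene0.png

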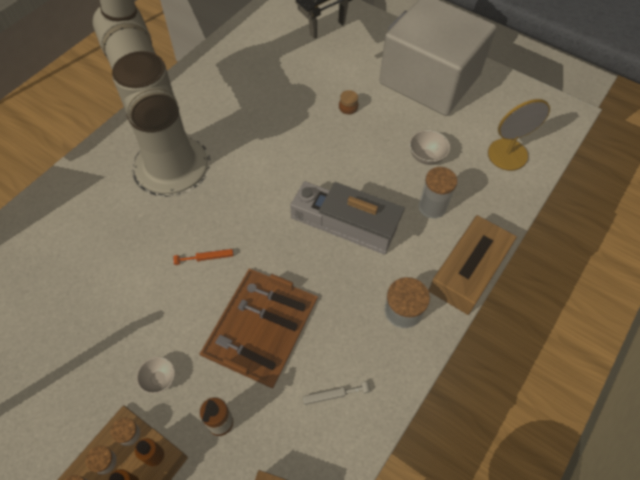

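View pics/top0.png

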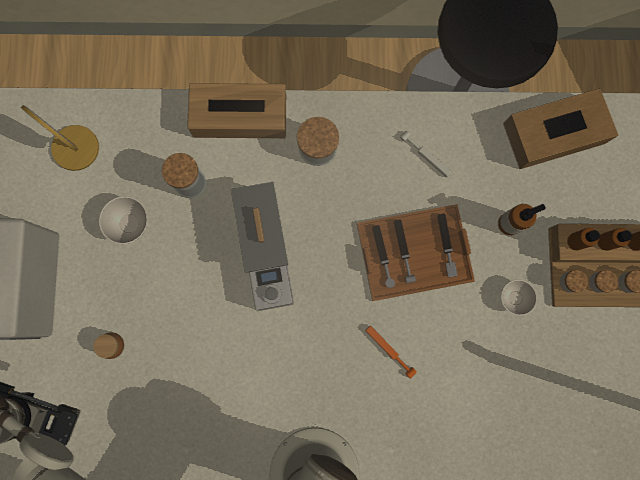

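The scene view shows the steriliser with its cover at about (350,215). The tray, at about (262,325), holds three black-handled tools. The orange and white look-alikes lie outside it.

In the top view the cover's bar is at (258,225), the button at (271,293), and the tray's centre at about (415,250). The tool handles are at about (380,242), (402,238) and (445,232). The counter left of the steriliser, around (185,280), is bare.

Next I measure these.

```bash
cat > h.py <<'E'
from workcell import bot
import cv2,numpy as np
from scipy.spatial.transform import Rotation as Ro
def cam(n):
    c=bot.read_camera(n);c["R"]=np.array(c["R"]);c["t"]=np.array(c["t"]).ravel();return c
def ray(c,uv,z):
    d=c["R"].T@np.array([(uv[0]-c["cx"])/c["fx"],(uv[1]-c["cy"])/c["fy"],1]);o=-c["R"].T@c["t"]
    return o+d*(z-o[2])/d[2]
def proj(c,X):
    p=c["R"]@np.array(X)+c["t"];return np.array([c["fx"]*p[0]/p[2]+c["cx"],c["fy"]*p[1]/p[2]+c["cy"]])
def blobs(m,amin):
    cs,_=cv2.findContours(m.astype(np.uint8),cv2.RETR_EXTERNAL,cv2.CHAIN_APPROX_NONE)
    return sorted([k for k in cs if cv2.contourArea(k)>amin],key=cv2.contourArea,reverse=True)
def rect(c,k,z):
    """min-area rect of a contour, cast on plane z: centre, (long,short), yaw of the long side in (-pi/2,pi/2]"""
    P=np.array([ray(c,p[0],z)[:2] for p in k],np.float32)
    b=cv2.boxPoints(cv2.minAreaRect(P)).astype(float);e=[b[1]-b[0],b[2]-b[1]]
    e.sort(key=lambda v:-np.linalg.norm(v));l=e[0]
    return b.mean(0).round(4),np.round([np.linalg.norm(v) for v in e],4),round(float((np.arctan2(l[1],l[0])+np.pi/2)%np.pi-np.pi/2),4)
def down(yaw,tilt=0):
    """tool down with closing axis y at yaw+90deg; tilt>0 swings the fingers forward (pi/2 = horizontal, ahead)"""
    return (Ro.from_euler('z',yaw)*Ro.from_euler('y',-tilt)*Ro.from_euler('x',np.pi)).as_rotvec()
def Rz(a): return np.array([[np.cos(a),-np.sin(a)],[np.sin(a),np.cos(a)]])
E
python3 - <<'E'
from h import *
c=cam("top");im=c["pixels"];hsv=cv2.cvtColor(im,cv2.COLOR_BGR2HSV);H,S,V=[hsv[...,i].astype(int) for i in range(3)]
for p in [(245,240),(275,240),(258,225),(260,296),(271,293),(420,260),(380,242),(445,232),(200,280),(388,283)]: print(p,hsv[p[1],p[0]])
roi=np.zeros(V.shape,bool)
def R(u0,u1,v0,v1):
    r=roi.copy();r[v0:v1,u0:u1]=1;return r
for k in blobs((V<60)&R(355,475,200,300),40): print("handle",rect(c,k,.023),cv2.contourArea(k))
for k in blobs((S>100)&R(345,485,195,310),1500): print("tray",rect(c,cv2.convexHull(k),.013))
for k in blobs((S>70)&R(240,280,200,250),40): print("bar",rect(c,k,.135))
cv2.imwrite("pics/zoom0.png",cv2.resize(im[170:315,215:475],None,fx=3,fy=3,interpolation=cv2.INTER_CUBIC))
for n,uv,z in [("jw",(318,137),.09),("jt",(180,170),.136),("bowl",(123,220),.05),("pump",(515,222),.1),("dish",(518,297),.035),("cork",(110,345),.04),("deck TL",(251,274),.07)]: print(n,ray(c,uv,z).round(3))
E
```

```text
(245, 240) [23 26 87]
(275, 240) [23 26 88]
(258, 225) [ 17 110 116]
(260, 296) [19 29 96]
(271, 293) [21 28 91]
(420, 260) [ 14 140 109]
(380, 242) [19 53 53]
(445, 232) [15 36 42]
(200, 280) [ 23  43 149]
(388, 283) [ 20  21 109]
handle (array([ 0.5814, -0.3252]), array([0.1   , 0.0211]), 0.1458) 250.5
handle (array([ 0.57  , -0.2153]), array([0.0919, 0.0187]), 0.1915) 220.5
handle (array([ 0.5565, -0.1619]), array([0.0888, 0.0176]), 0.2325) 212.0
handle (array([ 0.5585, -0.3688]), array([0.0625, 0.0098]), 0.224) 53.0
tray (array([ 0.5366, -0.2561]), array([0.2664, 0.1998]), -1.3779)
bar (array([0.5805, 0.1301]), array([0.0816, 0.0147]), 0.1916)
jw [ 0.807 -0.007  0.09 ]
jt [0.709 0.315 0.136]
bowl [0.605 0.47  0.05 ]
pump [ 0.597 -0.478  0.1  ]
dish [ 0.422 -0.499  0.035]
cork [0.303 0.488 0.04 ]
deck TL [0.472 0.151 0.07 ]
```

View pics/zoom0.png

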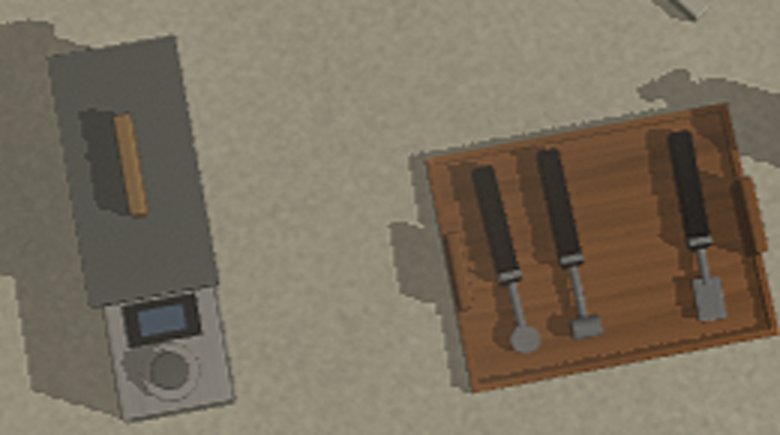

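The zoom shows scoop, roller and spatula; the globe is absent. Butts, zoom px: (484,168), (549,150), (680,131). Head tips: (526,353), (587,338), (710,320). Cover corners: (48,58), (176,37), (218,285), (90,307). Button: (169,370). Next: check reach, then take the cover off.

Run:
```python
from h import *
c=cam("top");z3=lambda p,z:ray(c,(np.array(p)+1)/3-.33+np.array([215,170]),z)[:2]
q=np.array([z3(p,.109) for p in [(48,58),(176,37),(218,285),(90,307)]])
print("cover ctr",q.mean(0),"sides",[np.linalg.norm(q[i]-q[i-1]).round(4) for i in range(4)],"yaw",np.arctan2(*(q[0]+q[1]-q[2]-q[3])[::-1]))
yaw=.19
ctr=np.array([.5805,.1301]); b=z3((169,370),.078); print("button",b,"in ster frame",Rz(-yaw)@(b-ctr)+[.0475,0])
for n,bt,hd in [("scoop",(484,168),(526,353)),("roller",(549,150),(587,338)),("spatula",(680,131),(710,320))]:
    B=z3(bt,.023);T=z3(hd,.01);d=B-T;print(n,B,T,np.linalg.norm(d),np.arctan2(d[1],d[0]))
def ik(p,r):
    j=bot.inverse_kinematics(list(p),list(r));return None if j is None else np.round(j,2)
print(ik([*ctr,.112],down(yaw)),ik([*ctr,.3],down(yaw)),ik([.46,.29,.02],down(yaw)))
for w in (.069,.023,-.023):
    p=ctr+Rz(yaw)@[w,0]
    for z in (.34,.155):print(w,z,ik([*p,z],down(yaw,np.pi/2)),ik([*p,z],down(yaw,1.2)))
```

```text
cover ctr [0.58014554 0.13002047] sides [np.float64(0.2012), np.float64(0.1026), np.float64(0.2009), np.float64(0.1006)] yaw 0.18362476057189756
button [0.42581321 0.10135291] in ster frame [-0.10983222  0.00098421]
scoop [ 0.598594  -0.1549023] [ 0.44525804 -0.18962892] 0.15721912913549987 0.22271705910873074
roller [ 0.61419704 -0.20951573] [ 0.4579508  -0.24058049] 0.1593044443966393 0.19625995629788537
spatula [ 0.63105384 -0.31985144] [ 0.47343726 -0.34354172] 0.15938699967330913 0.14918651759478974
[ 0.02  0.3   1.63 -0.    1.2   1.4 ] [ 0.02  0.17  1.42 -0.    1.55  1.4 ] [ 0.34  0.32  1.83 -0.    1.    1.72]
0.069 0.34 [-0.12 -0.2   2.38  2.64  0.67 -1.16] [-0.1  -0.36  2.24  1.29  0.28  0.19]
0.069 0.155 [-0.12  0.42  2.31  2.81  1.18 -1.44] [-0.1   0.06  2.33  2.57  0.5  -1.16]
0.023 0.34 [-0.17 -0.38  2.51  2.53  0.65 -1.06] [-0.14 -0.54  2.35  1.15  0.34  0.32]
0.023 0.155 [-0.17  0.36  2.43  2.76  1.24 -1.44] [-0.14 -0.07  2.46  2.49  0.52 -1.11]
-0.023 0.34 [-0.24 -0.63  2.65  2.34  0.61 -0.87] [-0.2  -0.75  2.47  0.99  0.44  0.47]
-0.023 0.155 [-0.24  0.31  2.54  2.7   1.31 -1.45] [-0.2  -0.23  2.59  2.36  0.53 -1.01]
```

Run:
```python
from h import *
yaw=.187;r=down(yaw)
bot.goto([.5803,.13,.3],r)
bot.set_gripper(.6,40)
bot.line_to([.5803,.13,.114],max_speed=.15)
bot.set_gripper(0,50); print(bot.current_opening()*92,bot.current_grip_force())
bot.line_to([.5803,.13,.26],max_speed=.12); print(bot.current_opening()*92,bot.current_contact_force())
bot.goto([.46,.29,.2],r)
bot.line_to([.46,.29,.05],max_speed=.12);print(bot.current_opening()*92)
bot.line_to([.46,.29,.0215],max_speed=.04);print(bot.current_contact_force())
bot.set_gripper(.5); bot.line_to([.46,.29,.25])
bot.goto([.35,.3,.3],r)
c=cam("top");cv2.imwrite("pics/z1.png",cv2.resize(c["pixels"][170:370,135:475],None,fx=2.3,fy=2.3,interpolation=cv2.INTER_CUBIC));print(bot.current_clock(),bot.current_contact_force())
```

```text
14.039151091183259 49.99858796596527
13.554506829594235 [ 0.06477533  0.28480853 -2.44468628]
13.293243733955004
[-0.34303091 -0.69729423 -2.92579059]
12.45 [0.23914129 0.07398687 0.11150456]
```

View pics/z1.png

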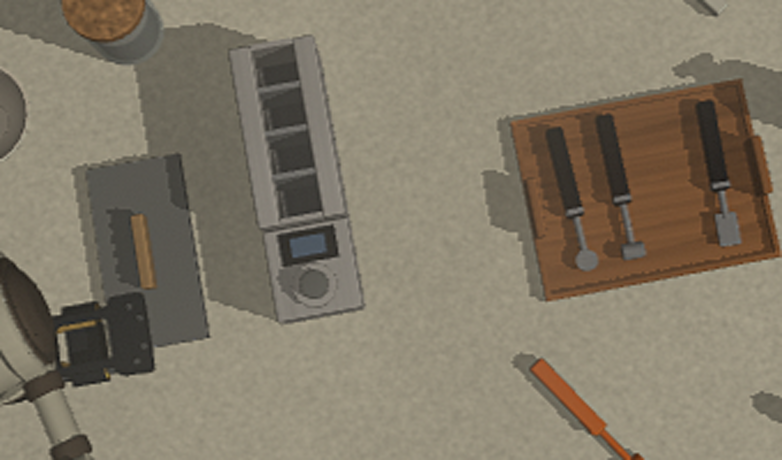

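The cover lies flat on bare counter, with its bar at about (143,250) in the crop. The four wells are clear: box top corners (230,50), (314,36), (347,214), (263,230). I'll locate the wells exactly and pick up the scoop.

Run:
```python
from h import *
c=cam("top");z3=lambda p,z:ray(c,(np.array(p)+.5)/2.3-.5+np.array([135,170]),z)[:2]
q=np.array([z3(p,.105) for p in [(230,50),(314,36),(347,214),(263,230)]])
print("wells ctr",q.mean(0),"sides",[np.linalg.norm(q[i]-q[i-1]).round(4) for i in range(4)],"yaw",np.arctan2(*(q[0]+q[1]-q[2]-q[3])[::-1]))
a=.2227;d=np.array([np.cos(a),np.sin(a)]);g=np.array([.5986,-.1549])-.025*d
r=down(a)
bot.goto([*g,.2],r);bot.set_gripper(.34,50)
bot.line_to([*g,.03]);bot.line_to([*g,.008],max_speed=.05);print(bot.current_contact_force())
bot.set_gripper(0,55);print(bot.current_opening()*92,bot.current_grip_force())
bot.line_to([*g,.38],max_speed=.2);print(bot.current_opening()*92,bot.current_contact_force())
p=np.array([.5803,.13])+Rz(.187)@[.069,0]
bot.goto([*p,.36],down(.187,np.pi/2));print(bot.current_joints(),bot.current_opening()*92,bot.current_clock())
c=cam("scene");cv2.imwrite("pics/s2.png",cv2.resize(c["pixels"][60:300,200:520],None,fx=2.2,fy=2.2))
cv2.imwrite("pics/t2.png",cam("top")["pixels"])
```

```text
wells ctr [0.58054185 0.12847094] sides [np.float64(0.1908), np.float64(0.088), np.float64(0.1891), np.float64(0.0867)] yaw 0.19805461093929255
[0.25299161 0.01751436 0.28862379]
17.48645013208121 54.76596236228943
17.626633649644237 [-0.24706886 -0.08120958  0.09870208]
[-0.11349321 -0.25737333  2.3746166   2.60470708  0.61731852 -1.11889738] 17.47401661740988 21.2667
```

View pics/s2.png

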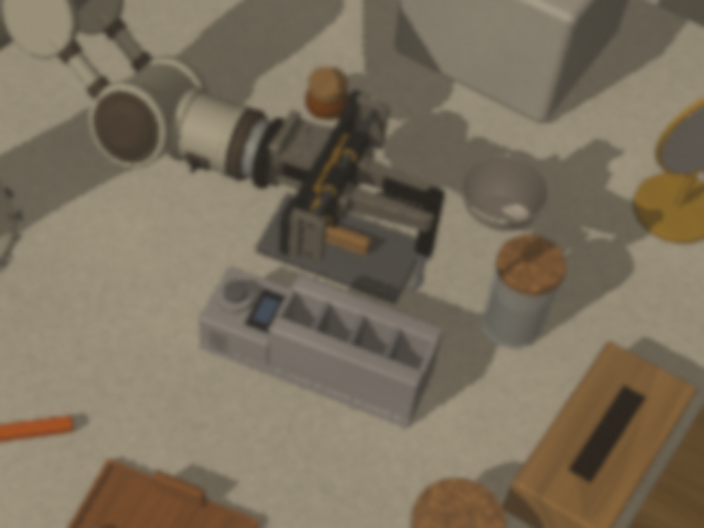

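The black handle shows at the fingers, about (432,215). The head can't be made out, so I'll zoom with projected marks.

Run:
```python
from h import *
out=[]
P=np.array(bot.current_ee_pos());f=Ro.from_rotvec(bot.current_tool_rot()).as_matrix();print(P,f.round(2).tolist(),bot.current_contact_force())
ax=P-.006*f[:,2]
for n,w in (("scene",60),("top",60)):
    c=cam(n);im=c["pixels"];s=6
    u=proj(c,ax-[0,0,.05]).astype(int);o=u-[32,48] 
    k=cv2.resize(im[o[1]:o[1]+96,o[0]:o[0]+64],None,fx=s,fy=s,interpolation=cv2.INTER_CUBIC)
    for z in (.025,-.075,-.135):
        q=((proj(c,ax+[0,0,z])-o+.5)*s).astype(int);cv2.circle(k,tuple(map(int,q)),4,(0,0,255),1)
    out.append(k)
cv2.imwrite("pics/z2.png",np.hstack(out))
```

```text
[0.6484882  0.14267282 0.36078771] [[-0.0, 0.19, 0.98], [0.0, -0.98, 0.19], [1.0, 0.0, 0.0]] [-0.34456569  0.86210914 -1.14539971]
```

View pics/z2.png

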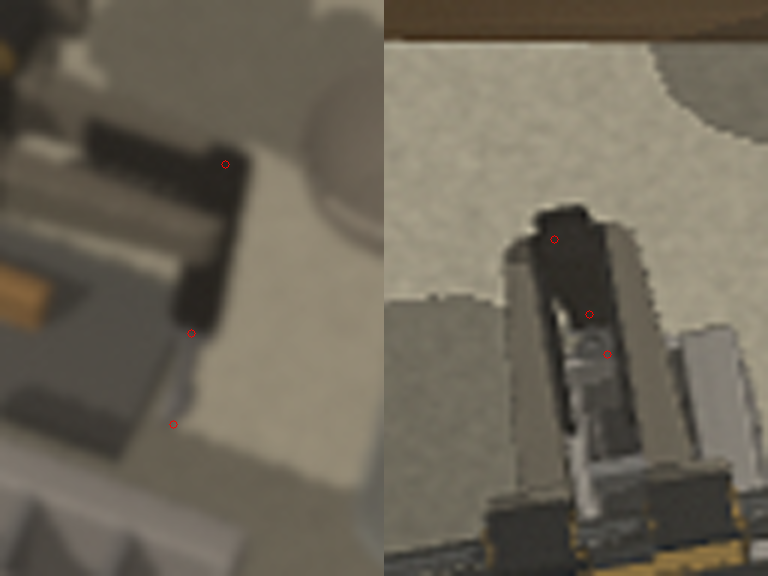

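The scoop is held head down. Its head sits about 5 mm to +y of the grip axis, so I'll shift for that and lower it with force checks.

```bash
cat >> h.py <<'E'
W=np.array([.5804,.1292]);YW=.190
def insert(w,dlat=0.,dfwd=0.,zend=.162):
    """lower the held tool into the well at w along the row; dlat/dfwd = offset of head from the grip axis (steriliser frame)"""
    p=W+Rz(YW)@[w+.006-dfwd,-dlat];r=down(YW,np.pi/2)
    bot.line_to([*p,.36],rot=r,max_speed=.1);f0=np.array(bot.current_contact_force())
    for z in (.29,.25,.22,.19,.175,zend):
        bot.line_to([*p,z],max_speed=.1);f=np.array(bot.current_contact_force())-f0
        print(z,f.round(1),round(bot.current_opening()*92,1))
        if np.linalg.norm(f)>6: print("STOP");return False
    return True
def release():
    P=np.array(bot.current_ee_pos());f=Ro.from_rotvec(bot.current_tool_rot()).as_matrix()[:,2]
    bot.set_gripper(.42);bot.line_to(P-.07*f,max_speed=.1);Q=P-.07*f;bot.line_to([Q[0],Q[1],.36],max_speed=.25)
E
python3 - <<'E'
from h import *
if insert(.069,.005): release()
print(bot.current_clock())
c=cam("scene");cv2.imwrite("pics/s3.png",cv2.resize(c["pixels"][130:290,230:450],None,fx=3,fy=3,interpolation=cv2.INTER_CUBIC))
E
```

```text
0.29 [-0.8  0.6 -0.6] 17.7
0.25 [ 0.7 -0.4 -0.1] 17.5
0.22 [ 0.2 -0.3  0.3] 17.3
0.19 [ 0.7 -0.3 -0.1] 17.4
0.175 [-0.2  0.2  0.2] 17.3
0.162 [0.6 0.3 0.9] 17.5
27.0083
```

View pics/s3.png

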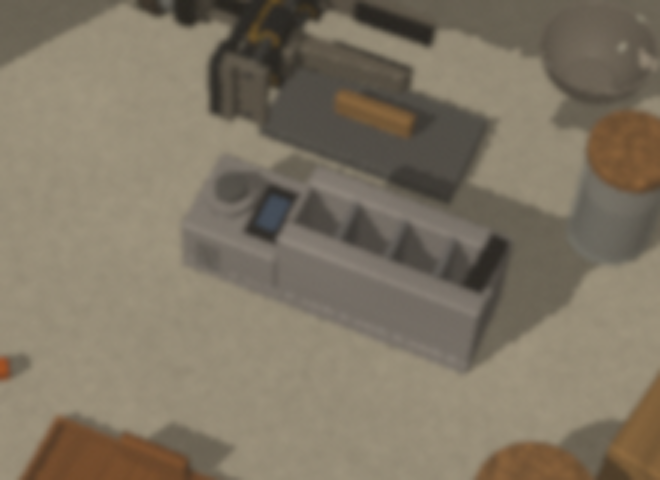

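The scoop stands in the far well, handle at about (490,262). I check that the tray hasn't moved, then place the roller.

```bash
cat >> h.py <<'E'
def handles():
    c=cam("top");im=c["pixels"];V=im.max(2).astype(int);m=V<60;m[:200]=0;m[300:]=0;m[:,:340]=0;m[:,475:]=0
    return [rect(c,k,.023) for k in blobs(m,120)]
def pick(B,a):
    g=np.array(B)-.025*np.array([np.cos(a),np.sin(a)])
    bot.goto([*g,.2],down(a));bot.set_gripper(.34,50)
    bot.line_to([*g,.03],max_speed=.2);bot.line_to([*g,.008],max_speed=.05)
    bot.set_gripper(0,58);print("grip",bot.current_opening()*92,bot.current_grip_force())
    bot.line_to([*g,.38],max_speed=.25);print("lift",bot.current_opening()*92)
def look(name):
    """crops of both views round the held tool, with the expected butt, collar and tip marked"""
    P=np.array(bot.current_ee_pos());f=Ro.from_rotvec(bot.current_tool_rot()).as_matrix();ax=P-.006*f[:,2];out=[];s=6
    for n in ("scene","top"):
        c=cam(n);o=proj(c,ax-[0,0,.05]).astype(int)-[32,48]
        k=cv2.resize(c["pixels"][o[1]:o[1]+96,o[0]:o[0]+64],None,fx=s,fy=s,interpolation=cv2.INTER_CUBIC)
        for z in (.025,-.075,-.135): cv2.circle(k,tuple(map(int,(proj(c,ax+[0,0,z])-o+.5)*s)),4,(0,0,255),1)
        out.append(k)
    cv2.imwrite(name,np.hstack(out))
E
python3 - <<'E'
from h import *
hs=handles();print(hs)
ro=[h for h in hs if abs(h[0][0]-.571)<.012 and abs(h[0][1]+.215)<.012]
if ro:
    pick([.6142,-.2092],.194)
    bot.goto([*(W+Rz(YW)@[.029,0]),.36],down(YW,np.pi/2));print(bot.current_opening()*92,bot.current_clock())
    look("pics/z4.png")
E
```

```text
[(array([ 0.5868, -0.3243]), array([0.0893, 0.0205]), 0.1618), (array([ 0.571 , -0.2154]), array([0.0889, 0.0177]), 0.2009)]
grip 17.296583845628444 57.73408234119415
lift 17.71498789863864
17.13659674567017 35.1833
```

View pics/z4.png

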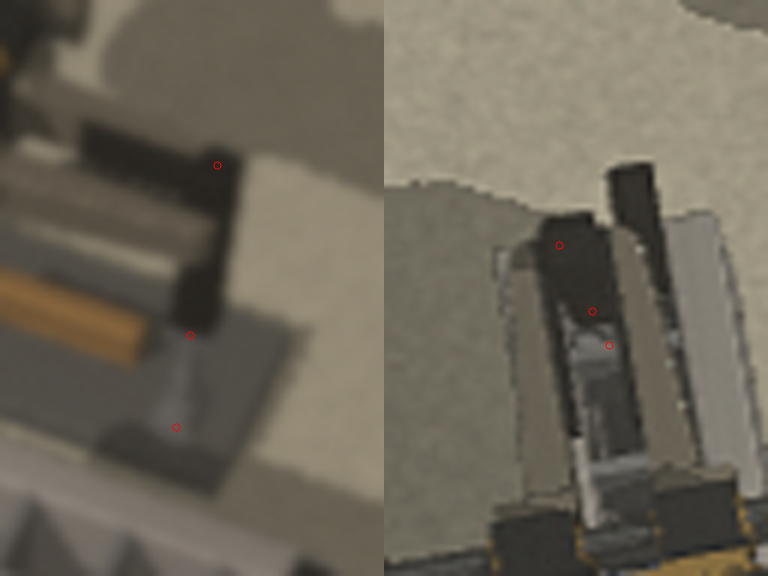

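The roller hangs vertically in the grip, with its head about 3 mm to the left. The scoop stands in the far well. I insert the roller.

Run:
```python
from h import *
if insert(.023,.003):
    release()
    hs=handles();print(hs)
    if any(abs(h[0][0]-.584)<.01 and abs(h[0][1]+.325)<.008 for h in hs):
        pick([.6308,-.3195],.149)
        bot.goto([*(W+Rz(YW)@[-.017,0]),.36],down(YW,np.pi/2));print(bot.current_opening()*92)
        look("pics/z5.png")
print(bot.current_clock())
```

```text
0.29 [ 0.8  1.6 -0.1] 17.5
0.25 [1.3 0.3 0.3] 17.5
0.22 [0.4 1.7 0.5] 17.4
0.19 [0.9 1.7 0.2] 17.5
0.175 [0.6 0.7 0.2] 17.1
0.162 [0.7 1.5 0.3] 17.4Traceback (most recent call last):
  File "<stdin>", line 3, in <module>
  File "h.py", line 36, in release
    bot.set_gripper(.42);bot.line_to(P-.07*f,max_speed=.1);Q=P-.07*f;bot.line_to([Q[0],Q[1],.36],max_speed=.25)
                                                                     ~~~~~~~~~~~^^^^^^^^^^^^^^^^^^^^^^^^^^^^^^^
workcell.MotionError: the arm cannot follow that straight line within its joint ranges
```

```bash
cat >> h.py <<'E'
def rise():
    Q=bot.current_ee_pos()
    for z in (.36,.33,.3,.27,.24,.21):
        try: bot.line_to([Q[0],Q[1],z],max_speed=.2);print("rise",z);return
        except bot.MotionError: pass
E
python3 - <<'E'
from h import *
rise();print(bot.current_joints())
for w in (-.017,-.063):
  for z in (.36,.34,.32,.30,.162):
    for dx in (0,-.07): j=bot.inverse_kinematics([*(W+Rz(YW)@[w+dx,0]),z],list(down(YW,np.pi/2)));print(w,z,dx,None if j is None else np.round(j,2))
cv2.imwrite("pics/s5.png",cv2.resize(cam("scene")["pixels"][130:290,230:450],None,fx=3,fy=3,interpolation=cv2.INTER_CUBIC))
E
```

```text
rise 0.21
[-0.29175534 -0.05086768  2.66717023  2.59807731  1.11232968 -1.3098735 ]
-0.017 0.36 0 [-0.23 -0.65  2.62  2.28  0.57 -0.8 ]
-0.017 0.36 -0.07 None
-0.017 0.34 0 [-0.23 -0.59  2.63  2.36  0.62 -0.9 ]
-0.017 0.34 -0.07 None
-0.017 0.32 0 [-0.23 -0.52  2.64  2.44  0.68 -0.99]
-0.017 0.32 -0.07 None
-0.017 0.3 0 [-0.23 -0.43  2.64  2.5   0.75 -1.07]
-0.017 0.3 -0.07 None
-0.017 0.162 0 [-0.23  0.28  2.54  2.7   1.27 -1.43]
-0.017 0.162 -0.07 None
-0.063 0.36 0 None
-0.063 0.36 -0.07 None
-0.063 0.34 0 None
-0.063 0.34 -0.07 None
-0.063 0.32 0 None
-0.063 0.32 -0.07 None
-0.063 0.3 0 None
-0.063 0.3 -0.07 None
-0.063 0.162 0 [-0.34  0.21  2.66  2.6   1.34 -1.43]
-0.063 0.162 -0.07 None
```

View pics/s5.png

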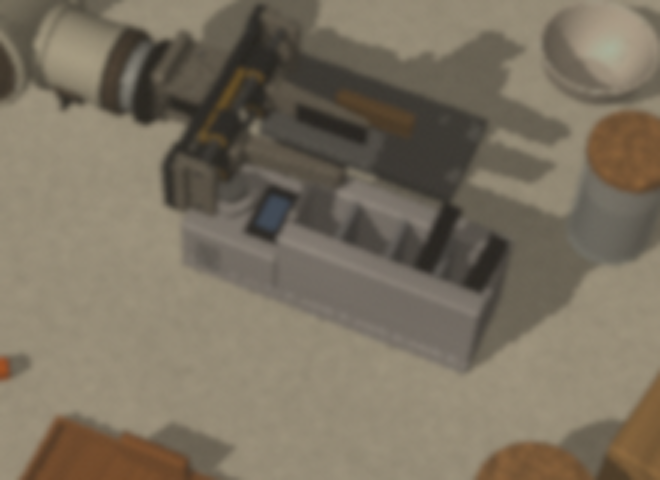

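The roller stands in the third well, at about (438,238). The arm can't rise so close in, so I'll leave forward and upward. After later releases I'll lift straight up off the handle.

```bash
cat >> h.py <<'E'
def release():
    P=bot.current_ee_pos();bot.set_gripper(.42);bot.line_to([P[0],P[1],.36],max_speed=.15)
E
python3 - <<'E'
from h import *
bot.line_to([*(W+Rz(YW)@[.029,0]),.36],max_speed=.15)
hs=handles();print(hs)
if any(abs(h[0][0]-.584)<.01 and abs(h[0][1]+.325)<.008 for h in hs):
    pick([.6308,-.3195],.149)
    bot.goto([*(W+Rz(YW)@[-.017,0]),.36],down(YW,np.pi/2));print(bot.current_opening()*92)
    look("pics/z5.png")
print(bot.current_clock())
E
```

```text
[(array([ 0.5868, -0.3244]), array([0.0893, 0.0205]), 0.1569)]
grip 17.10610343331894 57.86049664020538
lift 17.50170787558579
17.33256158489691
49.6583
```

View pics/z5.png

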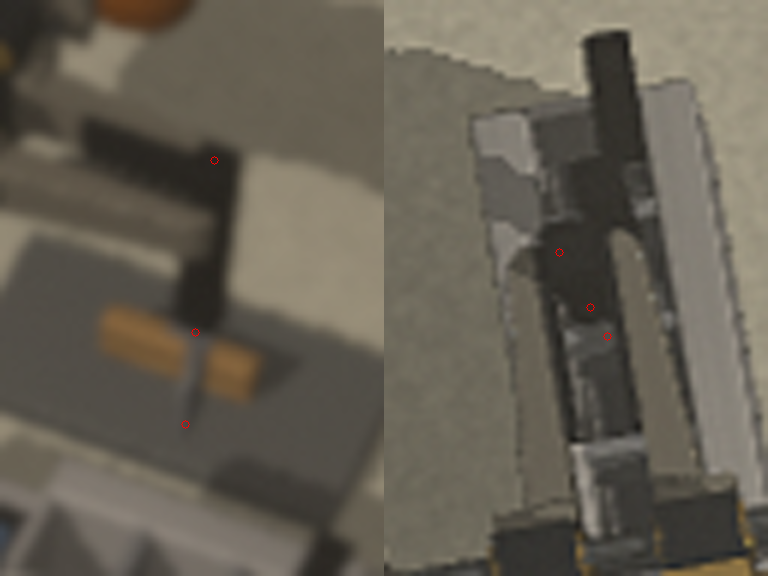

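The spatula is held vertically, on axis to within about 3 mm. I insert it and then press the button.

Run:
```python
from h import *
if insert(-.023,.003):
    release()
    r=down(YW);b=W+Rz(YW)@[-.157,0];print(b)
    bot.goto([.47,-.05,.36],r);bot.set_gripper(0,20)
    look_c=cam("scene");cv2.imwrite("pics/s6.png",cv2.resize(look_c["pixels"][130:290,230:450],None,fx=3,fy=3,interpolation=cv2.INTER_CUBIC))
    bot.goto([*b,.2],r);bot.line_to([*b,.09],max_speed=.1);f0=bot.current_contact_force()[2]
    for z in np.arange(.088,.060,-.001):
        bot.line_to([*b,z],max_speed=.03);f=bot.current_contact_force()[2]-f0;print(round(z,3),round(f,1),end="; ")
        if f>12: break
    bot.hold(.3);bot.line_to([*b,.2],max_speed=.1)
print(bot.current_clock())
```

```text
0.29 [-2.2 -0.2  1.1] 17.3
0.25 [-1.9  0.6  0.9] 17.5
0.22 [-1.5  0.   0.6] 17.3
0.19 [-2.   1.   1.9] 17.3
0.175 [-1.6  1.3  0.4] 17.3
0.162 [-1.4  1.  -0.9] 17.6
[0.42622534 0.09954915]
0.088 0.4; 0.087 2.0; 0.086 2.1; 0.085 9.6; 0.084 15.9; 62.4417
```

View pics/s6.png

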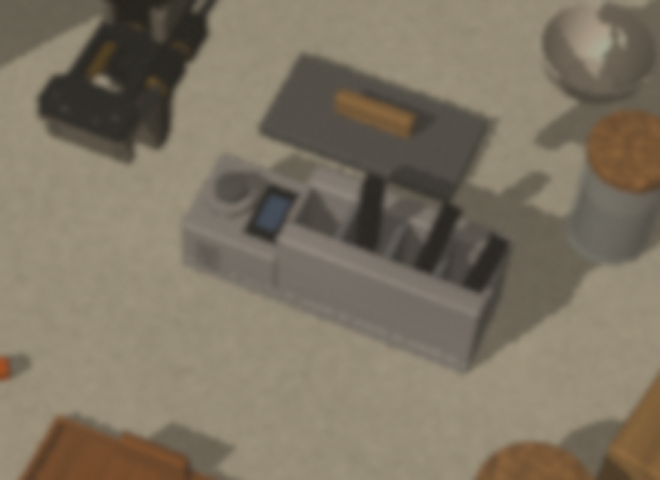

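All three tools stand in their wells and the cover is flat. The force profile doesn't yet prove a full press, so I'll press again with finer steps from higher up.

Run:
```python
from h import *
b=W+Rz(YW)@[-.157,0]
bot.line_to([*b,.11],max_speed=.1);bot.hold(.2);f0=bot.current_contact_force()[2]
for z in np.arange(.1,.070,-.001):
    bot.line_to([*b,z],max_speed=.03);bot.hold(.1);f=np.mean([bot.current_contact_force()[2] for _ in range(3)])-f0;print(round(z,3),round(bot.current_ee_pos()[2],4),round(f,1),end="; ")
    if f>22: break
bot.hold(.3);bot.line_to([*b,.2],max_speed=.1)
bot.goto([.35,.0,.35],down(YW));c=cam("top");cv2.imwrite("pics/t7.png",cv2.resize(c["pixels"][170:330,150:360],None,fx=3.6,fy=3.6,interpolation=cv2.INTER_CUBIC))
print(bot.current_clock())
```

```text
0.1 0.1001 -0.2; 0.099 0.0991 0.8; 0.098 0.098 -0.7; 0.097 0.097 -0.3; 0.096 0.096 -0.0; 0.095 0.095 -0.4; 0.094 0.094 -0.2; 0.093 0.093 0.5; 0.092 0.0922 0.8; 0.091 0.0911 1.4; 0.09 0.0901 1.8; 0.089 0.0891 2.6; 0.088 0.0881 3.6; 0.087 0.0871 3.9; 0.086 0.0863 6.7; 0.085 0.0862 13.3; 0.084 0.086 22.2; 72.3333
```

View pics/t7.png

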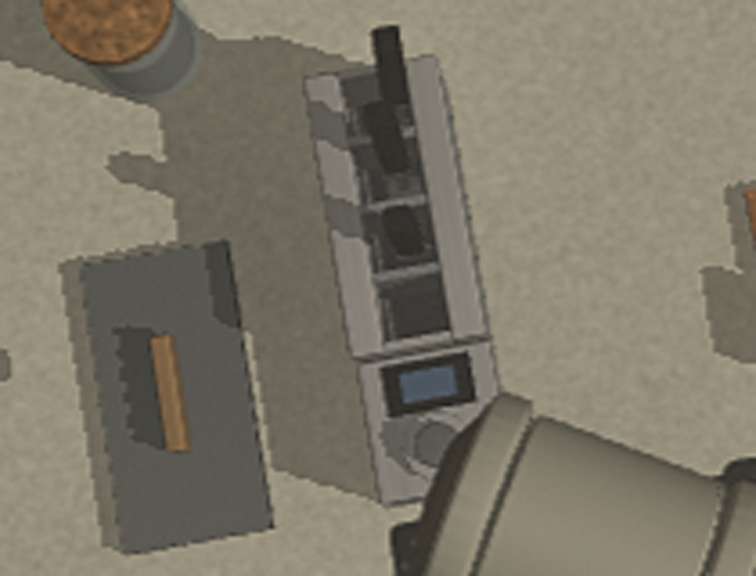

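Button contact began at about 92.5 mm and the stop came at about 86 mm: a full 6 mm press, then released. The cover is flat and the tools stand in the wells. Next I re-measure the cover and tray.

Run:
```python
from h import *
bot.goto([.45,-.05,.4],down(YW))
bot.goto([.3,.25,.4],down(YW))
c=cam("top");im=c["pixels"]
z3=lambda p,z:ray(c,(np.array(p)+.5)/3.6-.5+np.array([150,170]),z)[:2]
q=np.array([z3(p,.016) for p in [(80,262),(228,240),(273,528),(122,553)]]);print("cover",q.mean(0),[np.linalg.norm(q[i]-q[i-1]).round(4) for i in range(4)])
hsv=cv2.cvtColor(im,cv2.COLOR_BGR2HSV);m=(hsv[...,1]>100);m[:195]=0;m[310:]=0;m[:,:330]=0;m[:,485:]=0
k=blobs(m,1500)[0];print("tray",rect(c,cv2.convexHull(k),.013))
z3=lambda p,z:ray(c,(np.array(p)+.5)/3-.5+np.array([215,170]),z)[:2]
q=np.array([z3(p,.013) for p in [(427,157),(727,103),(777,335),(472,391)]]);print("old tray",q.mean(0),[np.linalg.norm(q[i]-q[i-1]).round(4) for i in range(4)])
cv2.imwrite("pics/t8.png",cv2.resize(im[180:320,340:490],None,fx=4,fy=4,interpolation=cv2.INTER_CUBIC))
```

```text
cover [0.46367978 0.2866299 ] [np.float64(0.2031), np.float64(0.1032), np.float64(0.2019), np.float64(0.1035)]
tray (array([ 0.5367, -0.256 ]), array([0.2667, 0.1998]), -1.3796)
old tray [ 0.53616272 -0.25243576] [np.float64(0.1993), np.float64(0.259), np.float64(0.1997), np.float64(0.2585)]
```

View pics/t8.png

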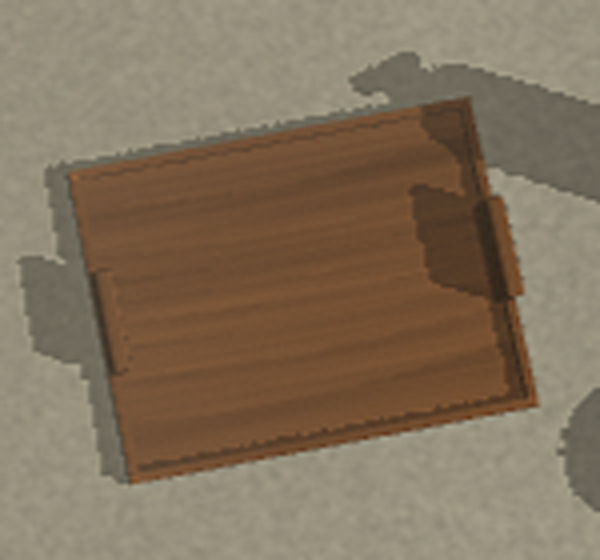

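The tray is unmoved and empty, yaw 0.192. The pump stands close behind the outer grip, so I'll grasp that block lengthwise, where the gripper body is narrow in y. Then I'll drag the tray over.

Run:
```python
from h import *
c=cam("top");print("block top",ray(c,(466.2,242),.04)[:2])
a=.192;g=np.array([.5362,-.2524])+Rz(a)@[0,-.124];print(g)
O=W-Rz(YW)@[.0475,0];T=O+Rz(YW)@[.0,-.045-.130-.124+.13-.130-.0] if 0 else O+Rz(YW)@[0,-.045-.130-.124]
print("target",T)
for s in (1,-1):
    for p in ([*g,.018],[*T,.018]):
        j=bot.inverse_kinematics(p,list(down(a+s*np.pi/2)));print(s,None if j is None else np.round(j,2))
```

```text
block top [ 0.55683537 -0.37517454]
[ 0.55986199 -0.37412144]
target [ 0.59022361 -0.17339006]
1 [-0.77  0.61  1.43  0.    1.11 -0.96]
1 [-0.48  0.48  1.62  0.    1.05 -0.67]
-1 [-0.77  0.61  1.43  0.    1.11  2.18]
-1 [-0.48  0.48  1.62  0.    1.05  2.47]
```

Run:
```python
from h import *
a=.192;g=np.array([.5585,-.3745]);r=down(a+np.pi/2);rt=down(YW+np.pi/2);n=Rz(YW)@[0,1.]
O=W-Rz(YW)@[.0475,0];T=O+Rz(YW)@[0,-.045-.130-.124]
bot.goto([.45,-.05,.35],r);bot.set_gripper(1.0,20)
bot.goto([*g,.2],r);bot.line_to([*g,.06]);bot.line_to([*g,.019],max_speed=.05);print(bot.current_contact_force())
bot.set_gripper(0,20);print(bot.current_opening()*92,bot.current_grip_force())
bot.line_to([*(T-.015*n),.019],rot=rt,max_speed=.08);f0=np.array(bot.current_contact_force());print(f0,bot.current_opening()*92)
for k in range(-13,8):
    bot.line_to([*(T+.001*k*n),.019],max_speed=.02);f=np.array(bot.current_contact_force());print(k,f.round(1),end=" ")
    if (f-f0)[:2]@n< -8 : break
print(bot.current_opening()*92);bot.set_gripper(1.0);bot.line_to([*bot.current_ee_pos()[:2],.25])
bot.goto([.3,-.3,.35],r);c=cam("top");cv2.imwrite("pics/t9.png",cv2.resize(c["pixels"][150:330,150:440],None,fx=2.7,fy=2.7,interpolation=cv2.INTER_CUBIC));print(bot.current_clock())
```

```text
[0.25848284 0.8146409  0.66079032]
63.79960444493414 20.00013917684555
[-0.50420479 -4.37351678  4.47415958] 64.19093080804275
-13 [ 0.2 -3.9  4.6] -12 [ 0.5 -5.4  4.1] -11 [ 0.9 -4.5  4.8] -10 [ 0.9 -4.5  4.5] -9 [ 0.4 -4.   5.3] -8 [ 0.6 -4.7  5.2] -7 [ 1.2 -5.6  4.3] -6 [ 0.8 -5.5  5. ] -5 [ 0.5 -5.1  5.4] -4 [ 1.5 -5.   4.2] -3 [ 0.9 -6.2  5.6] -2 [ 1.4 -4.5  5.2] -1 [ 1.9 -4.   5.4] 0 [ 1.8 -3.7  4.6] 1 [ 0.8 -4.2  5.2] 2 [ 0.5 -5.3  5. ] 3 [ 2.  -7.2  3.8] 4 [  2.8 -10.1   2.3] 5 [  4.  -13.4  -0.6] 63.9823286954705
92.4667
```

View pics/t9.png

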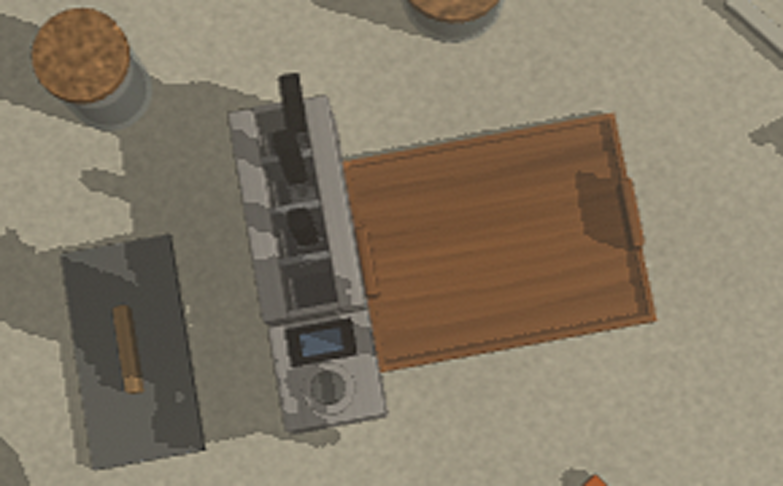

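The tray lies against the steriliser's right side with no visible gap, near corner (383,370), outer corners (613,113) and (655,321). Check the numbers, including the cover, then hand in.

Run:
```python
from h import *
c=cam("top");z3=lambda p,z:ray(c,(np.array(p)+.5)/2.7-.5+np.array([150,150]),z)[:2]
O=W-Rz(YW)@[.0475,0]
q=np.array([Rz(-YW)@(z3(p,.013)-O) for p in [(613,113),(655,321),(383,370)]]);print(q)
e=q[0]-q[1];print("len",np.linalg.norm(e),"yaw err",np.arctan2(-e[0]*0+e[1],e[0]),"near side",q[2]-q[1])
q=np.array([z3(p,.016) for p in [(62,255),(171,235),(204,449),(95,469)]]);print("cover",q.mean(0),[np.linalg.norm(q[i]-q[i-1]).round(4) for i in range(4)])
```

```text
[[ 0.10025028 -0.30238568]
 [-0.09978764 -0.30154492]
 [-0.0980066  -0.04639754]]
len 0.20003968771191932 yaw err -0.004202974510677437 near side [0.00178104 0.25514738]
cover [0.46245497 0.28538413] [np.float64(0.1994), np.float64(0.1018), np.float64(0.1999), np.float64(0.0999)]
```

Run:
```python
from h import *
bot.hold(.5);print(bot.current_contact_force());print(bot.job_done())
```

```text
[ 0.17130873 -0.14145589 -0.31743167]
the job is handed in; nothing more can be done
None
```

The job is handed in, result not reported: the cover is flat on the counter, the scoop, roller and spatula stand head down in the wells (the globe was absent), the start button went fully down and was released, and the tray is flush, square and centred against the steriliser's right side.

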